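Raise the counter hatch to its pointer

ROBOT

A 6-joint arm with a two-finger parallel gripper is mounted at the origin on a cart in front of the work surface, level with it; the furniture and walls round the work are solid. World frame = base frame: x ahead of the robot, y to its left, z up, the work surface at z = 0. Lengths are in m, angles in rad, forces in N, time in s.
With the tool pointing down it reaches from about 0.35 to 0.775 m from the base axis. Payload 7.3 kg.
Tool frame: the origin (TCP) lies on the centre line of the jaws, within the pads' length; the fingertips stand tip_reach ahead of it and the grasp point (between the pads) lies 6 mm ahead of it (tip_reach is the distance from the TCP to the fingertips, in m); x points along the fingers, y is the direction in which the jaws open and shut, and the axes are right-handed (so a half turn about x gives the same grasp; the last joint's range is limited). The gripper opens to 92 mm and grips with 3 to 60 N. Pads are 19 mm wide; open, the fingers measure 130 mm over their backs; the gripper's body (75 mm by 190 mm) begins 47 mm behind the grasp point.
Start: joints at [-1.439, 0.342, 1.524, -0, 1.275, -0.146], TCP at [0.144, -0.505, 0.252] pointing down, gripper open.
Joint ranges: [-2.53, 2.53], [-0.77, 2.02], [0.04, 2.7], [-1, 4.14], [0.28, 2.66], [-3.11, 3.11]. Speed limits (rad/s): [2.57, 2.57, 3.14, 3.14, 3.14, 3.14].

INTERFACE

Orientations are given as [roll, pitch, yaw] about the fixed x, y, z axes, in that order (R = Rz(yaw) Ry(pitch) Rx(roll)).
In Python, from cell import observe, read_camera, get_calibration, hand_in, tip_reach gives the robot as it stands. The module is installed in compiled form; this text tells all that it offers.
- The arm moves only by the shell command python3 -m crank 'ROWS' [FORCE]. ROWS is JSON, a list of rows, each an object of numbers: "fingers": the opening, from -1 (shut) to 1 (fully open); "tx", "ty", "tz": the shift along the tool's x, y, z in units of 40 mm (1.0 is 40 mm); "roll": the turn about the tool's x in units of 10 degrees (1.0 is 10 degrees). In form: [{"fingers": .., "tx": .., "ty": .., "tz": .., "roll": ..}, ...]. A call has exactly 8 rows; each row is the pose to reach, as a shift and turn from the pose commanded when the call began, along the tool's axes at that moment; what a row does not reach only later rows make up. A row lasts 1/8 s, in which the tool goes at most 62.5 mm and 10.7 degrees, less where a joint would pass 70% of its speed; a pose out of reach is approached as far as the arm can. A call with a gripper value outside its range is refused whole. The fingers move at their own pace and stop on an object; FORCE is the grip in N (left out, the last holds). Time passes only in rows, so rows that repeat a pose let the fingers close, or fill a call up. It gives the time, the measured TCP pose, the force and the opening at its end, in the units of the state.
- observe(): the state, without advancing time (a new reading comes with each control period).
- read_camera(name): name is "scene" or "top" or "wrist"; returns (picture, depth): 420x560x3 uint8, red, green, blue; 420x560 float32, m along the optical axis (not along the pixel's ray), 0 where there is no reading.
- get_calibration(name): a dict with "vertical_fov" (degrees; the focal length in pixels is half the picture's height over the tangent of half this angle, whatever the lens; pixels are square), "cx", "cy" (the principal point, pixels), "dist_coeffs" ([k1, k2, p1, p2, k3] as OpenCV has them; the pictures are not rectified), "pose" (4x4, takes a point from camera to world coordinates); the wrist camera has in their place "T_tool_cam" (4x4, takes a point from camera to tool coordinates, whose origin is the TCP and whose axes are the tool frame's). Camera axes: x right, y down, z forward; pixel columns grow to the right and rows downward; lengths in m; the calibration is good to about 2 mm. A picture is of the moment at which its call begins: read the wrist's pose just before it. get_calibration takes no time and is no camera call.
- hand_in(): hands the job in, once; it reports no verdict.
The state is a dict: "time": time; "qpos": joint angles; "qvel": joint speeds; "joint_efforts": joint torques, N m; "tool_pos": TCP position; "tool_rot": TCP orientation; "contact_force": force on the tool from outside, world axes, zero at the start; "torque": the same for the moment, N m; "opening": finger opening in m.
Only numpy, scipy, OpenCV 4.12 (cv2) and the standard library are available. Lean on these libraries where they do the work, as an engineer would, in place of code of your own. Each camera call takes 0.05 s, during which the arm holds its last target. There are 200 camera calls.

TASK

Open the serving hatch on the counter: raise its clear sash until the sash's bottom edge is level with the tip of the pointed clip on the hatch post, and leave it standing there. The square clip on the other post is not the mark; do not shift either clip, and do not disturb the honey jar or the tub beside it.

Things in the scene. Friction and masses are not known exactly. Their poses are not given: they have to be found in the camera images.
- hatch: slim aluminium serving hatch fixed to the counter, its front towards the robot: two posts 22 mm wide and 24 mm deep, 180 mm apart, 502 mm tall, with feet 8 mm thick that reach 59 mm forward, and a 10 mm sill. Origin on the counter, midway between the posts, in the pane's plane; z up, x level, square through the pane away from the robot, y towards the left post
- sash: clear pane in an aluminium frame, 156 mm wide, 115 mm tall, 12 mm thick, sliding straight up and down between the posts. Origin: middle of its bottom edge, in the pane's plane; axes as the hatch. Counterbalanced: moves against 1.5 to 4 N and stays where it is left. The bottom edge starts 170 to 185 mm above the counter; top stop at 340 mm
- lip_edge (a point): middle of the lower front edge of the sash's finger lip, a flat shelf 96 mm wide, 8 mm thick, standing out 50 mm from the pane's plane towards the robot. Its underside is flush and level with the sash's bottom edge, its front edge rounded (4 mm). Axes as the hatch. Push up under this lip to raise the sash; draw back level afterwards, since a finger rubbing down its edge drags it along
- pointer_tip (a point): the height mark: front tip of the pointed clip, a black collar 26 mm wide and 22 mm tall round the left post (seen from the robot), with a cone 26 mm long before and behind the sash frame, pointing sideways at the pane. The tip is 52 mm left of the sash's middle, 18 mm in front of the pane's plane, 210 to 300 mm above the counter. The clip shifts if bumped
- square_clip (a point): centre of the front face of the plain square clip, a black collar 30 mm wide and 30 mm tall round the right post, with no points: not the mark; it too shifts if bumped
- honey_jar: bystander: honey jar, 58 mm across, 99 mm tall, standing to the right of the hatch; origin at the centre of its underside
- spread_tub: bystander: round tub with a blue and white print, 72 mm across, 71 mm tall, standing to the left of the hatch; origin at the centre of its underside

How it is judged:
At the end, for the whole second after the job is handed in: The sash's bottom edge stands at rest within 12 mm of the height of the pointed clip's tip, with both clips, the jar and the tub where they were (z of sash in the frame of pointer_tip between -0.012 and 0.012 m and linear speed of sash below 0.01 m/s); the robot touches nothing.
It fails at once if a clip is shifted by more than 8 mm (distance of any of pointer_tip, square_clip from where it was at the start of the episode above 0.008 m).
It fails at once if the honey jar or the tub is moved by more than 20 mm (distance of any of honey_jar, spread_tub from where it was at the start of the episode above 0.02 m).
It also fails if it takes over 35 s, if anything falls off the work surface, if the arm or the gripper's body presses on something with over 40 N, if the wrist force passes 120 N, or if a joint passes its speed limit or range.

## Working session

There is one attempt and no reset: what is moved stays moved. The work goes in short steps, Python scripts to look and compute and a shell command to move; the robot and the scene stay as the last step left them, time stands still between calls to the robot, and variables do not carry over. Pictures are saved under pics/ and viewed, about 8 in all and at most 12, crops included, and the job is handed in when it is done.

```bash
mkdir -p pics
cat > h.py <<'E'
import numpy as np, cv2
from cell import *
def K(c,h=420):
    f=h/2/np.tan(np.radians(c["vertical_fov"])/2); return np.array([[f,0,c["cx"]],[0,f,c["cy"]],[0,0,1]])
def ray(name,uv,pose=None):
    c=get_calibration(name); T=np.array(c["pose"]) if pose is None else pose
    p=cv2.undistortPoints(np.array(uv,float).reshape(-1,1,2),K(c),np.array(c["dist_coeffs"],float)).reshape(-1,2)
    d=np.c_[p,np.ones(len(p))]
    return T[:3,3],d@T[:3,:3].T   # point = o + depth*d
def save(name,fn):
    im,d=read_camera(name); cv2.imwrite(f"pics/{fn}.png",im[:,:,::-1]); np.save(f"pics/{fn}.npy",d); return im,d
E
python3 - <<'E'
from h import *
s=observe();print(s, tip_reach() if callable(tip_reach) else tip_reach)
for n in ("scene","top"):
    save(n,n+"0"); c=get_calibration(n); print(n,c["vertical_fov"],np.round(c["pose"],3).tolist())
E
```

```text
{'time': 0.0, 'qpos': array([-1.43901387e+00,  3.42740945e-01,  1.52502679e+00, -3.43369328e-05,
        1.27537395e+00, -1.46018659e-01]), 'qvel': array([-0.00051796, -0.00199142, -0.00048956,  0.00035584, -0.00160596,
       -0.00071133]), 'joint_efforts': array([-1.46079372e-03, -4.31244493e+01, -2.44222391e+01,  7.15115061e-02,
        5.58469445e-02, -1.30600365e-04]), 'tool_pos': array([ 0.14393074, -0.50450303,  0.25103206]), 'tool_rot': array([-1.69562175,  1.56924695,  1.72378205]), 'contact_force': array([-0.92415566, -0.01357114, -0.40351124]), 'torque': array([0.00252798, 0.00377425, 0.05198472]), 'opening': 0.09172129878158607} 0.025
scene 54.9294179481081 [[0.916, 0.329, -0.23, 0.73], [0.401, -0.766, 0.502, -0.591], [-0.011, -0.552, -0.834, 1.038], [0.0, 0.0, 0.0, 1.0]]
top 49.94494638192908 [[0.015, -0.99, 0.141, 0.307], [-1.0, -0.017, -0.009, -0.04], [0.012, -0.14, -0.99, 1.371], [0.0, 0.0, 0.0, 1.0]]
```

View pics/scene0.png

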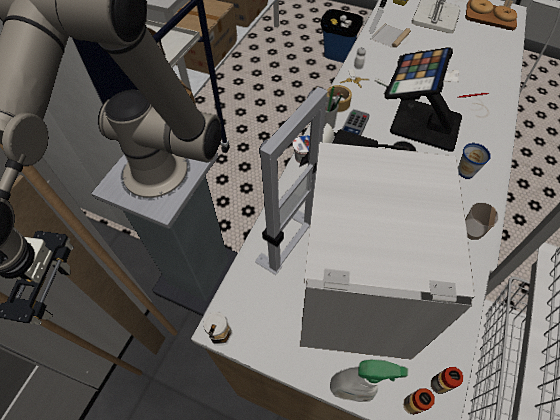

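View pics/top0.png

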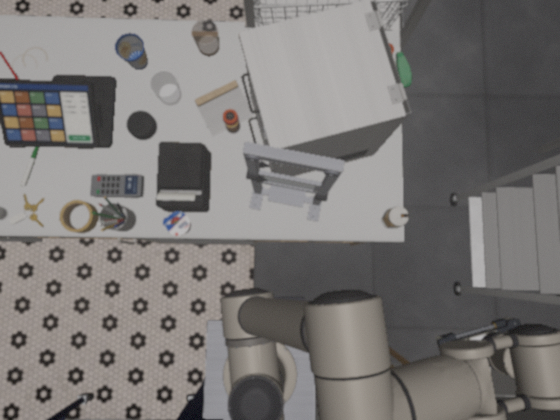

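The scene view shows the hatch at about (290,190) with the square clip at (272,238). In the top view the hatch top bar runs (245,150)–(340,170), the feet are at (257,200) and (313,212), the tub is at (178,222) and the jar at (397,216). I'll measure these from depth.

Run:
```python
from h import *
def cloud(n):
    d=np.load(f"pics/{n}0.npy");v,u=np.mgrid[:420,:560]
    o,r=ray(n,np.c_[u.ravel(),v.ravel()]);return (o+r*d.reshape(-1,1)).reshape(420,560,3),d
P,d=cloud("top")
m=(abs(P[...,2]-.502)<.008)&(d>0); m[:, :235]=0; m[:,350:]=0; m[:140]=0;m[185:]=0
q=P[m]; print(len(q)); 
r=cv2.minAreaRect((q[:,:2]*1000).astype(np.float32)); print("topbar",r, q.mean(0))
for nm,sl in dict(tub=np.s_[205:240,160:200],jar=np.s_[200:232,380:412],lip=np.s_[175:212,262:318]).items():
    q=P[sl].reshape(-1,3); q=q[(q[:,2]>.04)&(q[:,2]<.33)]
    print(nm,len(q),np.percentile(q,[2,50,98],axis=0).round(3).tolist())
f=P[185:225,245:325].reshape(-1,3);f=f[abs(f[:,2]-.008)<.006]
S,ds=cloud("scene")
print("square clip",S[238,272],S[242,276])
for uv in [(262,205),(310,190),(250,150),(335,168),(290,195),(287,185)]: print(uv,P[uv[1],uv[0]].round(3))
im=cv2.imread("pics/scene0.png")[70:290,220:350];cv2.imwrite("pics/c1.png",cv2.resize(im,None,fx=2.7,fy=2.7,interpolation=2))
c=get_calibration("wrist");print(np.round(c["T_tool_cam"],3).tolist(),c["vertical_fov"])
```

```text
1326
topbar ((520.5382690429688, -70.1631088256836), (201.46800231933594, 30.809749603271484), 79.81804656982422) [ 0.52161503 -0.06998904  0.50176758]
tub 717 [[0.397, 0.19, 0.045], [0.44, 0.245, 0.071], [0.478, 0.289, 0.096]]
jar 408 [[0.429, -0.409, 0.046], [0.453, -0.38, 0.098], [0.482, -0.357, 0.104]]
lip 1289 [[0.474, -0.147, 0.085], [0.512, -0.071, 0.184], [0.531, -0.007, 0.29]]
square clip [ 0.51412153 -0.17746509  0.19907388] [ 0.52586051 -0.18080776  0.1934881 ]
(262, 205) [0.494 0.006 0.004]
(310, 190) [ 0.511 -0.127  0.193]
(250, 150) [0.535 0.015 0.504]
(335, 168) [ 0.502 -0.153  0.502]
(290, 195) [ 0.498 -0.074  0.179]
(287, 185) [ 0.523 -0.066  0.194]
[[0.001, -0.261, 0.965, -0.133], [1.0, 0.001, -0.001, -0.0], [-0.001, 0.965, 0.261, -0.07], [0.0, 0.0, 0.0, 1.0]] 68.82990978659994
```

View pics/c1.png

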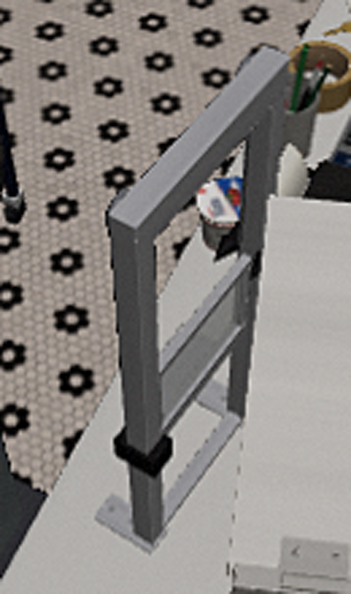

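The crop shows the square clip at crop (143,450) on the near, right-hand post. The front cone of the pointed clip is at crop (225,247), in front of the tub, with its tip at about (216,250). Every move keeps the tool pointing down, so nothing can reach under the lip. Instead I plan to press a finger's back against the lip's front edge and drag the sash up by friction.

```bash
cat >> h.py <<'E'
from scipy.spatial.transform import Rotation as R
YAW=np.radians(-10.5); C=np.array([.5208,-.0700])
hx=np.array([np.cos(YAW),np.sin(YAW)]);hy=np.array([-hx[1],hx[0]])
def H(p): p=np.asarray(p);d=p[...,:2]-C;return np.stack([d@hx,d@hy,p[...,2]],-1)
def W(a,b,z): return np.r_[C+a*hx+b*hy,z]
def zat(name,uv,a,b,pose=None):
    o,r=ray(name,[uv],pose);r=r[0];t=W(a,b,0)
    s=((t-o)[:2]@r[:2])/(r[:2]@r[:2]);p=o+s*r;return p[2],H(p)
def wpose(s):
    T=np.eye(4);T[:3,:3]=R.from_euler("xyz",s["tool_rot"]).as_matrix();T[:3,3]=s["tool_pos"];return T@np.array(get_calibration("wrist")["T_tool_cam"])
E
python3 - <<'E'
from h import *
for uv in [(300,162),(301,163),(299,161)]: print(zat("scene",uv,-.018,.052))
d=np.load("pics/top0.npy");v,u=np.mgrid[:420,:560];o,r=ray("top",np.c_[u.ravel(),v.ravel()])
P=(o+r*d.reshape(-1,1)); h=H(P)
m=(h[:,0]>-.06)&(h[:,0]<-.02)&(abs(h[:,1])<.04)&(h[:,2]>.1)&(h[:,2]<.25);print("lip top",m.sum(),np.percentile(h[m],[5,50,95],axis=0).round(4).tolist())
s=observe();M=R.from_euler("xyz",s["tool_rot"]).as_matrix();print(M.round(3))
# desired jaw axis along hx
print("roll needed deg", np.degrees(np.arctan2(hx@M[:2,2],hx@M[:2,1])))
for a in(-.16,-.115):
  g=W(a,0,.20)-s["tool_pos"];print(W(a,0,.2), (M.T@g)/.04)
E
```

```text
(np.float64(0.299581666207656), array([-0.01476869,  0.05392699,  0.29958167]))
(np.float64(0.2960682924869664), array([-0.01263629,  0.05516954,  0.29606829]))
(np.float64(0.30309851253429243), array([-0.01687851,  0.05267488,  0.30309851]))
lip top 309 [[-0.0463, -0.0359, 0.1753], [-0.034, 0.0001, 0.1792], [-0.0215, 0.0356, 0.1832]]
[[-0.     0.274 -0.962]
 [ 0.001 -0.962 -0.274]
 [-1.    -0.001 -0.   ]]
roll needed deg -63.58299647093073
[ 0.36347921 -0.04084232  0.2       ] [ 1.2924903  -9.64140118 -8.45653907]
[ 0.40772569 -0.04904291  0.2       ] [ 1.29202765 -9.14088762 -9.46406622]
```

```bash
python3 -m crank '[{"fingers":1,"tx":0,"ty":-1.2,"tz":-1.05,"roll":-0.8},{"fingers":1,"tx":0,"ty":-2.4,"tz":-2.1,"roll":-1.6},{"fingers":1,"tx":0,"ty":-3.6,"tz":-3.15,"roll":-2.4},{"fingers":1,"tx":0,"ty":-4.8,"tz":-4.2,"roll":-3.2},{"fingers":1,"tx":0,"ty":-6,"tz":-5.25,"roll":-4},{"fingers":1,"tx":0,"ty":-7.2,"tz":-6.3,"roll":-4.8},{"fingers":1,"tx":0,"ty":-8.4,"tz":-7.35,"roll":-5.6},{"fingers":1,"tx":0,"ty":-9.64,"tz":-8.46,"roll":-6.36}]' 60
python3 - <<'E'
from h import *
c=get_calibration("wrist")
s=observe();im,d=save("wrist","w1");print(H(s["tool_pos"]),s["tool_rot"],s["opening"],s["qpos"].round(2))
T=wpose(s);print(T.round(3).tolist())
E
```

```text
time: 1.1
tool_pos: [0.3584, -0.0511, 0.2518]
tool_rot: [1.109, 1.57, -0.641]
contact_force: [1.5, -1.4, 0.1]
opening: 0.0916
[-0.16313777 -0.01097215  0.25181362] [ 1.10862476  1.57002006 -0.6409873 ] 0.09160788067552662 [-0.35  0.04  1.91 -0.    1.19 -0.18]
[[0.984, -0.171, -0.046, 0.371], [-0.177, -0.95, -0.256, 0.018], [0.0, 0.26, -0.966, 0.385], [0.0, 0.0, 0.0, 1.0]]
```

View pics/w1.png

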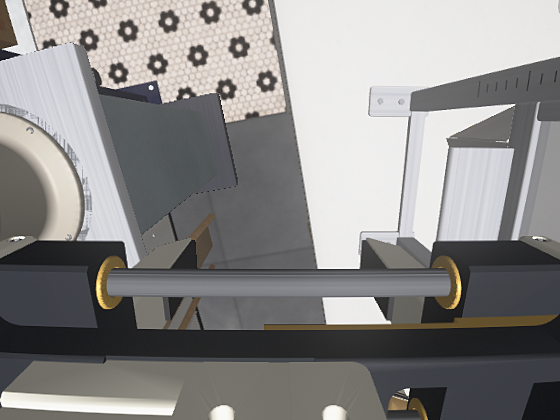

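The wrist view shows the hatch feet at (390,100) and (385,245), the lip at (480,180), and the jaws lined up square to the hatch. The pointer is out of frame. I'll refine the pointer tip from a fresh scene view at higher zoom.

Run:
```python
from h import *
im,d=save("scene","s1")
c=im[130:200,270:340,::-1];cv2.imwrite("pics/c2.png",cv2.resize(c,None,fx=8,fy=8,interpolation=cv2.INTER_NEAREST))
```

```text
(no output)
```

View pics/c2.png

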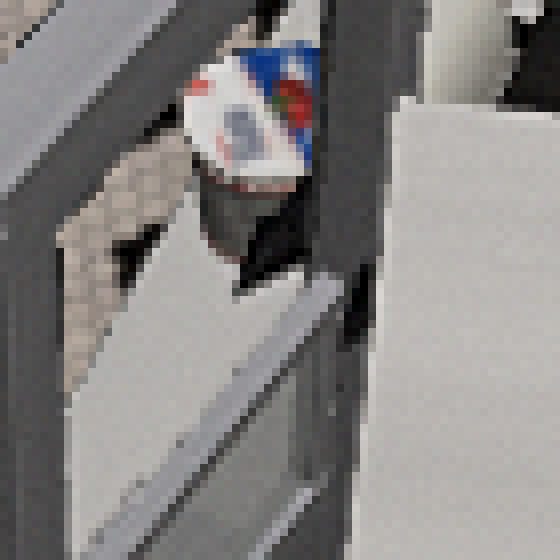

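The crop shows the cone tip at crop (236,293), so full pixel (299,166), and the sash's top rail ending at crop (325,275).

Run:
```python
from h import *
for uv in [(299,166.2),(298.5,166.5)]: print(zat("scene",uv,-.018,.052))
# top rail left end: front-top corner (-.006,.078), in crop ~(305,278)
for cc in [(305,278),(345,290)]: print("rail",zat("scene",(270+cc[0]/8-.5,130+cc[1]/8-.5),-.006 if cc[0]<320 else .006,.078))
# post top left: front outer corners check of frame from scene depth
d=np.load("pics/s1.npy");v,u=np.mgrid[:420,:560];o,r=ray("scene",np.c_[u.ravel(),v.ravel()]);h=H(o+r*d.reshape(-1,1))
m=(abs(h[:,2]-.502)<.005)&(abs(h[:,0])<.04)&(abs(h[:,1])<.13);q=h[m];print("bar in H from scene",len(q),np.percentile(q,[2,50,98],axis=0).round(3).tolist())
m=(abs(h[:,0])<.004)&(abs(h[:,1])<.06)&(h[:,2]>.25)&(h[:,2]<.31);print("rail top z",m.sum(),np.percentile(h[m],[5,50,95],axis=0).round(3).tolist())
m=(h[:,0]<-.02)&(h[:,0]>-.055)&(abs(h[:,1])<.06)&(h[:,2]>.14)&(h[:,2]<.25);print("lip",m.sum(),np.median(h[m],axis=0) if m.sum() else 0)
s=observe();M=R.from_euler("xyz",s["tool_rot"]).as_matrix();print("row units", M.T@(W(-.125,0,.185)-s["tool_pos"])/.04, "yaw err",np.degrees(np.arctan2(hx@M[:2,2],hx@M[:2,1])))
```

```text
(np.float64(0.28377169600167196), array([-0.01646329,  0.0529231 ,  0.2837717 ]))
(np.float64(0.28256533089174785), array([-0.01746663,  0.05232178,  0.28256533]))
rail (np.float64(0.27271770578237287), array([-0.00691461,  0.07749089,  0.27271771]))
rail (np.float64(0.27532033859896043), array([0.00670669, 0.07837532, 0.27532034]))
bar in H from scene 1033 [[-0.007, -0.102, 0.498], [0.007, -0.016, 0.501], [0.017, 0.09, 0.503]]
rail top z 51 [[0.001, -0.05, 0.282], [0.002, 0.001, 0.284], [0.004, 0.053, 0.286]]
lip 12 [-0.04262713  0.019024    0.17652448]
row units [ 1.66608898  0.9526949  -0.16628542] yaw err 0.7420619290579519
```

```bash
python3 -m crank '[{"fingers":1,"tx":0.8,"ty":0,"tz":-0.15,"roll":0},{"fingers":1,"tx":1.65,"ty":0,"tz":-0.15,"roll":0},{"fingers":1,"tx":1.65,"ty":0.2,"tz":-0.15,"roll":0},{"fingers":1,"tx":1.65,"ty":0.4,"tz":-0.15,"roll":0},{"fingers":1,"tx":1.65,"ty":0.6,"tz":-0.15,"roll":0},{"fingers":1,"tx":1.65,"ty":0.6,"tz":-0.15,"roll":0},{"fingers":1,"tx":1.65,"ty":0.6,"tz":-0.15,"roll":0},{"fingers":1,"tx":1.65,"ty":0.6,"tz":-0.15,"roll":0}]' 60
python3 - <<'E'
from h import *
s=observe();save("wrist","w2");print(H(s["tool_pos"]),s["contact_force"])
E
```

```text
time: 2.2
tool_pos: [0.3825, -0.0514, 0.1858]
tool_rot: [0.768, 1.571, -0.986]
contact_force: [-0.4, -0.1, -0.5]
opening: 0.0923
[-0.13935379 -0.00692282  0.18583458] [-0.35368576 -0.05075943 -0.4893052 ]
```

View pics/w2.png

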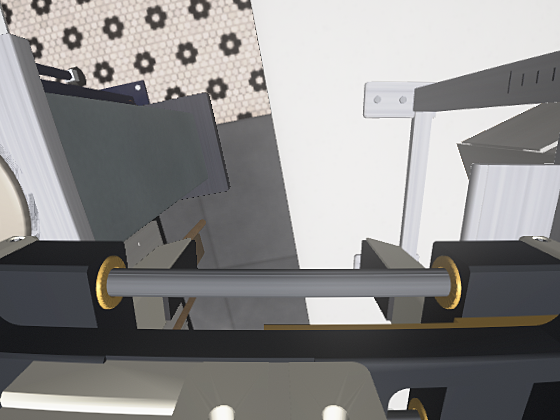

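The lip's front edge is at (468,190), just ahead of the front finger at (400,270), with a gap still open. I'll creep forward to contact.

```bash
python3 -m crank '[{"fingers":1,"tx":0,"ty":0.06,"tz":0,"roll":0},{"fingers":1,"tx":0,"ty":0.12,"tz":0,"roll":0},{"fingers":1,"tx":0,"ty":0.16,"tz":0,"roll":0},{"fingers":1,"tx":0,"ty":0.2,"tz":0,"roll":0},{"fingers":1,"tx":0,"ty":0.22,"tz":0,"roll":0},{"fingers":1,"tx":0,"ty":0.24,"tz":0,"roll":0},{"fingers":1,"tx":0,"ty":0.26,"tz":0,"roll":0},{"fingers":1,"tx":0,"ty":0.26,"tz":0,"roll":0}]' 60
```

```text
time: 3.25
tool_pos: [0.3929, -0.0534, 0.1857]
tool_rot: [0.519, 1.571, -1.235]
contact_force: [0.8, -0.1, -0.5]
opening: 0.0922
```

```bash
python3 -m crank '[{"fingers":1,"tx":0,"ty":0.02,"tz":0,"roll":0},{"fingers":1,"tx":0,"ty":0.04,"tz":0,"roll":0},{"fingers":1,"tx":0,"ty":0.06,"tz":0,"roll":0},{"fingers":1,"tx":0,"ty":0.08,"tz":0,"roll":0},{"fingers":1,"tx":0,"ty":0.1,"tz":0,"roll":0},{"fingers":1,"tx":0,"ty":0.11,"tz":0,"roll":0},{"fingers":1,"tx":0,"ty":0.12,"tz":0,"roll":0},{"fingers":1,"tx":0,"ty":0.12,"tz":0,"roll":0}]' 60
```

```text
time: 4.25
tool_pos: [0.3976, -0.0543, 0.1857]
tool_rot: [0.228, 1.571, -1.525]
contact_force: [0.5, -0.9, -0.5]
opening: 0.0918
```

```bash
python3 -m crank '[{"fingers":1,"tx":0,"ty":0.03,"tz":0,"roll":0},{"fingers":1,"tx":0,"ty":0.06,"tz":0,"roll":0},{"fingers":1,"tx":0,"ty":0.09,"tz":0,"roll":0},{"fingers":1,"tx":0,"ty":0.12,"tz":0,"roll":0},{"fingers":1,"tx":0,"ty":0.15,"tz":0,"roll":0},{"fingers":1,"tx":0,"ty":0.18,"tz":0,"roll":0},{"fingers":1,"tx":0,"ty":0.2,"tz":0,"roll":0},{"fingers":1,"tx":0,"ty":0.2,"tz":0,"roll":0}]' 60
```

```text
time: 5.25
tool_pos: [0.4055, -0.0557, 0.1857]
tool_rot: [-0.083, 1.571, -1.837]
contact_force: [-0.1, 0.7, 0.7]
opening: 0.0918
```

```bash
python3 -m crank '[{"fingers":1,"tx":0,"ty":0.03,"tz":0,"roll":0},{"fingers":1,"tx":0,"ty":0.05,"tz":0,"roll":0},{"fingers":1,"tx":0,"ty":0.07,"tz":0,"roll":0},{"fingers":1,"tx":0,"ty":0.09,"tz":0,"roll":0},{"fingers":1,"tx":0,"ty":0.11,"tz":0,"roll":0},{"fingers":1,"tx":0,"ty":0.13,"tz":0,"roll":0},{"fingers":1,"tx":0,"ty":0.15,"tz":0,"roll":0},{"fingers":1,"tx":0,"ty":0.15,"tz":0,"roll":0}]' 60
```

```text
time: 6.25
tool_pos: [0.4114, -0.0568, 0.1857]
tool_rot: [0.238, 1.571, -1.516]
contact_force: [0.2, -0.7, 0.4]
opening: 0.0917
```

Run:
```python
from h import *
s=observe();im,_=save("wrist","w3");print(H(s["tool_pos"]))
im2,_=save("scene","s2")
a=cv2.resize(im[130:340,330:560,::-1],(460,420));b=cv2.resize(im2[120:260,210:350,::-1],(420,420),interpolation=cv2.INTER_CUBIC)
cv2.imwrite("pics/c3.png",cv2.resize(np.hstack([a,b]),(800,382)))
```

```text
[-0.10993798 -0.00694674  0.18569683]
```

View pics/c3.png

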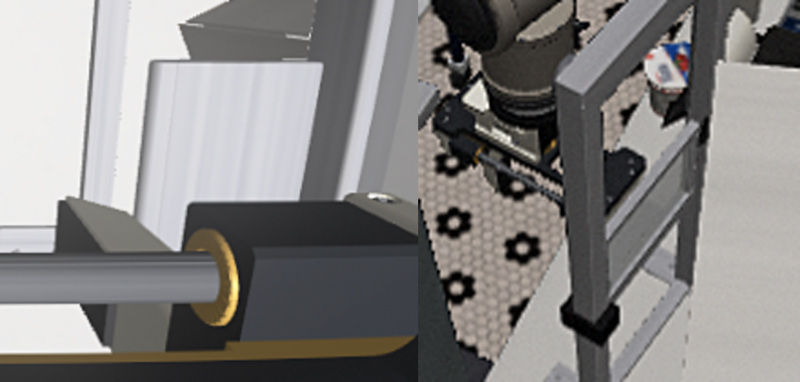

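Left (wrist): the front finger's back, at crop (140,215), is almost level with the lip's front edge at crop (143,150). The remaining gap is a few mm, so the hatch is slightly further away than I estimated. I'll keep creeping.

```bash
python3 -m crank '[{"fingers":1,"tx":0,"ty":0.03,"tz":0,"roll":0},{"fingers":1,"tx":0,"ty":0.06,"tz":0,"roll":0},{"fingers":1,"tx":0,"ty":0.08,"tz":0,"roll":0},{"fingers":1,"tx":0,"ty":0.1,"tz":0,"roll":0},{"fingers":1,"tx":0,"ty":0.12,"tz":0,"roll":0},{"fingers":1,"tx":0,"ty":0.14,"tz":0,"roll":0},{"fingers":1,"tx":0,"ty":0.15,"tz":0,"roll":0},{"fingers":1,"tx":0,"ty":0.15,"tz":0,"roll":0}]' 60
```

```text
time: 7.35
tool_pos: [0.4129, -0.057, 0.185]
tool_rot: [-1.555, 1.56, 2.975]
contact_force: [-18.4, 1.1, 10.3]
opening: 0.0918
```

Contact: 18 N. I'll try a small raise and see whether the sash follows.

```bash
python3 -m crank '[{"fingers":1,"tx":-0.05,"ty":0,"tz":0,"roll":0},{"fingers":1,"tx":-0.1,"ty":0,"tz":0,"roll":0},{"fingers":1,"tx":-0.15,"ty":0,"tz":0,"roll":0},{"fingers":1,"tx":-0.2,"ty":0,"tz":0,"roll":0},{"fingers":1,"tx":-0.25,"ty":0,"tz":0,"roll":0},{"fingers":1,"tx":-0.3,"ty":0,"tz":0,"roll":0},{"fingers":1,"tx":-0.35,"ty":0,"tz":0,"roll":0},{"fingers":1,"tx":-0.4,"ty":0,"tz":0,"roll":0}]' 60
cat >> h.py <<'E'
def sash(fn):
    out=[]
    for n in("top","scene"):
        _,d=save(n,fn+n);v,u=np.mgrid[:420,:560];o,r=ray(n,np.c_[u.ravel(),v.ravel()]);h=H(o+r*d.reshape(-1,1));z=d.ravel()>0
        if n=="scene":
            m=z&(abs(h[:,0]-.003)<.006)&(abs(h[:,1])<.06)&(h[:,2]>.25)&(h[:,2]<.45);q=h[m]
            out.append(("rail top",m.sum(),np.percentile(q[:,2],[50,95,99]).round(4).tolist()))
        m=z&(h[:,0]>-.04)&(h[:,0]<-.012)&(abs(h[:,1])<.047)&(h[:,2]>.12)&(h[:,2]<.35);q=h[m]
        if m.sum(): out.append((n,"lip",m.sum(),np.percentile(q[:,2],[10,25,50,75]).round(4).tolist()))
    return out
E
python3 -c "
from h import *
print(sash('a'))"
```

```text
time: 8.35
tool_pos: [0.4128, -0.057, 0.1997]
tool_rot: [-1.585, 1.559, 2.945]
contact_force: [-12.1, -0.2, -2.7]
opening: 0.0917
[('top', 'lip', np.int64(140), [0.2799, 0.281, 0.2822, 0.2836]), ('rail top', np.int64(346), [0.2766, 0.2993, 0.2999]), ('scene', 'lip', np.int64(221), [0.2784, 0.2797, 0.2808, 0.2817])]
```

The sash follows: −2.7 N vertical, and the rail top is now at about 0.299. I'll raise it further with a touch more press.

```bash
python3 -m crank '[{"fingers":1,"tx":-0.2,"ty":0.03,"tz":0,"roll":0},{"fingers":1,"tx":-0.4,"ty":0.05,"tz":0,"roll":0},{"fingers":1,"tx":-0.65,"ty":0.05,"tz":0,"roll":0},{"fingers":1,"tx":-0.9,"ty":0.05,"tz":0,"roll":0},{"fingers":1,"tx":-1.15,"ty":0.05,"tz":0,"roll":0},{"fingers":1,"tx":-1.4,"ty":0.05,"tz":0,"roll":0},{"fingers":1,"tx":-1.6,"ty":0.05,"tz":0,"roll":0},{"fingers":1,"tx":-1.75,"ty":0.05,"tz":0,"roll":0}]' 60
python3 -c "
from h import *
print(sash('b'))
for n in ['s1','ascene','bscene']:
    d=np.load(f'pics/{n}.npy');v,u=np.mgrid[:420,:560];o,r=ray('scene',np.c_[u.ravel(),v.ravel()]);h=H(o+r*d.reshape(-1,1))
    for lo in (-.05,0):
        m=(abs(h[:,0]-.002)<.004)&(h[:,1]>lo)&(h[:,1]<lo+.05)&(h[:,2]>.2)&(h[:,2]<.45);print(n,lo,np.percentile(h[m][:,2],[50,80,95,99]).round(4))
"
```

```text
time: 9.45
tool_pos: [0.413, -0.057, 0.2691]
tool_rot: [-1.576, 1.553, 2.954]
contact_force: [-19.7, 0.5, -4.1]
opening: 0.0915
[('top', 'lip', np.int64(24), [0.3461, 0.3477, 0.3483, 0.3492]), ('rail top', np.int64(759), [0.3232, 0.3684, 0.3698]), ('scene', 'lip', np.int64(92), [0.3483, 0.3488, 0.3493, 0.3497])]
s1 -0.05 [0.2843 0.2854 0.2865 0.2867]
s1 0 [0.284  0.2854 0.2862 0.2866]
ascene -0.05 [0.2973 0.2983 0.2996 0.3   ]
ascene 0 [0.2974 0.2985 0.2998 0.3001]
bscene -0.05 [0.3676 0.3686 0.3696 0.3699]
bscene 0 [0.3675 0.3685 0.3693 0.3703]
```

```bash
python3 -m crank '[{"fingers":1,"tx":-0.1,"ty":0,"tz":0,"roll":0},{"fingers":1,"tx":-0.25,"ty":0,"tz":0,"roll":0},{"fingers":1,"tx":-0.4,"ty":0,"tz":0,"roll":0},{"fingers":1,"tx":-0.55,"ty":0,"tz":0,"roll":0},{"fingers":1,"tx":-0.65,"ty":0,"tz":0,"roll":0},{"fingers":1,"tx":-0.72,"ty":0,"tz":0,"roll":0},{"fingers":1,"tx":-0.72,"ty":0,"tz":0,"roll":0},{"fingers":1,"tx":-0.72,"ty":0,"tz":0,"roll":0}]' 60
python3 - <<'E'
from h import *
print(sash('c'))
im=cv2.imread("pics/cscene.png");cv2.imwrite("pics/c4.png",cv2.resize(im[90:190,240:340],None,fx=6,fy=6,interpolation=cv2.INTER_NEAREST))
E
```

```text
time: 10.55
tool_pos: [0.413, -0.057, 0.298]
tool_rot: [-1.567, 1.553, 2.962]
contact_force: [-22.8, 2.0, -0.1]
opening: 0.0916
[('rail top', np.int64(824), [0.3516, 0.3968, 0.3979])]
```

View pics/c4.png

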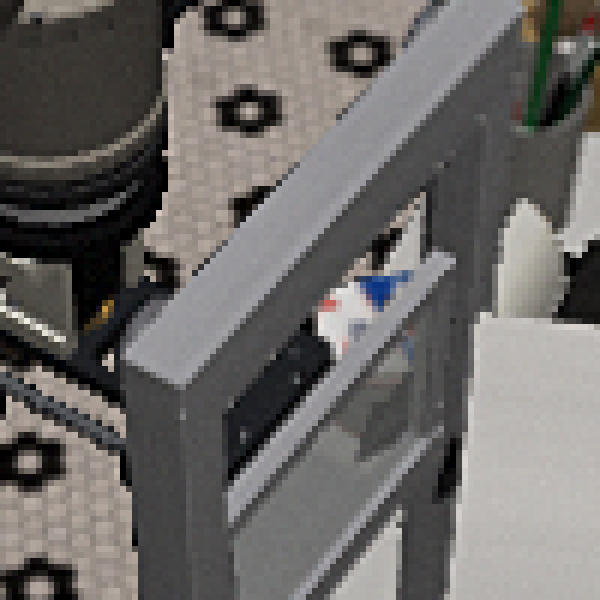

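The sash's bottom edge is now about 0.282, against the tip at about 0.283. The crop shows the bottom rail at crop (430,440), next to the rear clip collar at (447,470). I'll draw back level.

```bash
python3 -m crank '[{"fingers":1,"tx":0,"ty":-0.15,"tz":0,"roll":0},{"fingers":1,"tx":0,"ty":-0.35,"tz":0,"roll":0},{"fingers":1,"tx":0,"ty":-0.55,"tz":0,"roll":0},{"fingers":1,"tx":0,"ty":-0.8,"tz":0,"roll":0},{"fingers":1,"tx":0,"ty":-1.0,"tz":0,"roll":0},{"fingers":1,"tx":0,"ty":-1.1,"tz":0,"roll":0},{"fingers":1,"tx":0,"ty":-1.1,"tz":0,"roll":0},{"fingers":1,"tx":0,"ty":-1.1,"tz":0,"roll":0}]' 60
python3 - <<'E'
from h import *
print(sash('d'))
d=np.load('pics/dscene.npy');v,u=np.mgrid[:420,:560];o,r=ray('scene',np.c_[u.ravel(),v.ravel()]);h=H(o+r*d.reshape(-1,1))
m=(abs(h[:,0]-.002)<.004)&(abs(h[:,1])<.05)&(h[:,2]>.2)&(h[:,2]<.45);print(np.percentile(h[m][:,2],[50,80,95,99]).round(4))
E
```

```text
time: 11.65
tool_pos: [0.3762, -0.0503, 0.3005]
tool_rot: [1.188, 1.571, -0.566]
contact_force: [-0.2, 0.1, -1.2]
opening: 0.092
[('top', 'lip', np.int64(395), [0.2886, 0.2896, 0.2909, 0.2922]), ('rail top', np.int64(811), [0.3515, 0.3969, 0.3978])]
[0.3961 0.3969 0.3977 0.3981]
```

The sash stayed at rail top 0.397, so bottom edge ≈0.282. I'll rise 50 mm, clear of the hatch, for an independent wrist view of the tip against the lip.

```bash
python3 -m crank '[{"fingers":1,"tx":-0.3,"ty":-0.1,"tz":0,"roll":0},{"fingers":1,"tx":-0.7,"ty":-0.1,"tz":0,"roll":0},{"fingers":1,"tx":-1.1,"ty":-0.1,"tz":0,"roll":0},{"fingers":1,"tx":-1.4,"ty":-0.1,"tz":0,"roll":0},{"fingers":1,"tx":-1.6,"ty":-0.1,"tz":0,"roll":0},{"fingers":1,"tx":-1.6,"ty":-0.1,"tz":0,"roll":0},{"fingers":1,"tx":-1.6,"ty":-0.1,"tz":0,"roll":0},{"fingers":1,"tx":-1.6,"ty":-0.1,"tz":0,"roll":0}]' 60
python3 - <<'E'
from h import *
s=observe();im,d=save("wrist","w5");T=wpose(s);np.save("pics/w5T.npy",T);print(H(s["tool_pos"]),H(T[:3,3]))
cv2.imwrite("pics/c5.png",cv2.resize(im[0:260,300:560,::-1],None,fx=2.3,fy=2.3,interpolation=cv2.INTER_CUBIC))
E
```

```text
time: 12.75
tool_pos: [0.3719, -0.0494, 0.3641]
tool_rot: [-1.613, 1.57, 2.916]
contact_force: [0.1, -0.5, -0.2]
opening: 0.0918
[-0.15016863 -0.00692245  0.36406485] [-0.1500525   0.06345659  0.49700404]
```

View pics/c5.png

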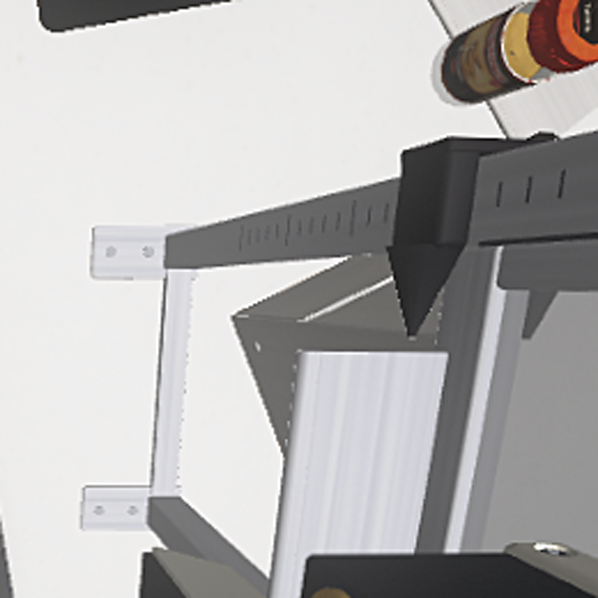

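The wrist view clearly shows the front cone's tip at crop (412,340), full (479,147). The lip's left edge runs from crop (298,352) to (447,352). The clip is untouched.

Run:
```python
from h import *
T=np.load("pics/w5T.npy");d=np.load("pics/w5.npy")
def P(u,v):
    o,r=ray("wrist",[(u,v)],T);return H(o+r[0]*d[int(round(v)),int(round(u))])
for v in (140,143,145,146,147): print("cone",v,P(478.5,v).round(4))
for u,v in [(450,160),(470,165),(480,165),(450,190)]: print("lip top",P(u,v).round(4))
print("tip ray",zat("wrist",(478.7,147.3),-.018,.052,T))
```

```text
cone 140 [-0.0164  0.0559  0.2918]
cone 143 [-0.0161  0.0539  0.2919]
cone 145 [-0.015   0.0525  0.2905]
cone 146 [-0.0156  0.0519  0.2916]
cone 147 [-0.015   0.0512  0.2908]
lip top [-0.0335  0.0422  0.2905]
lip top [-0.0189  0.039   0.2906]
lip top [-0.012   0.0391  0.2909]
lip top [-0.0308  0.0215  0.291 ]
tip ray (np.float64(0.2957634008059275), array([-0.01806147,  0.05133091,  0.2957634 ]))
```

Run:
```python
from h import *
T=np.load("pics/w5T.npy")
o1,r1=ray("wrist",[(478.7,147.3)],T);
for uv in [(299,166.3),(299.5,165),(299,164)]:
    o2,r2=ray("scene",[uv]);A=np.c_[r1[0],-r2[0]];t=np.linalg.lstsq(A,o2-o1,rcond=None)[0]
    a,b=o1+t[0]*r1[0],o2+t[1]*r2[0];print("tri",H(a).round(4),H(b).round(4),np.linalg.norm(a-b).round(4))
for n in("s1","dscene"):
    d=np.load(f"pics/{n}.npy");im=cv2.imread(f"pics/{n}.png")
    for v in range(158,168):
        for u in (300,302,304):
            if im[v,u].max()<45:
                o,r=ray("scene",[(u,v)]);print(n,u,v,H(o+r[0]*d[v,u]).round(4))
# lip left-edge corner bottom/top by wrist ray at lip left top edge
```

```text
tri [-0.0135  0.0509  0.2888] [-0.0144  0.0496  0.2882] 0.0017
tri [-0.0148  0.051   0.2908] [-0.0144  0.0516  0.291 ] 0.0007
tri [-0.0164  0.0512  0.2933] [-0.016   0.0518  0.2935] 0.0008
s1 302 158 [-0.0193  0.0701  0.2953]
s1 304 158 [-0.0137  0.0699  0.2992]
s1 302 159 [-0.0174  0.0671  0.2959]
s1 304 159 [-0.0133  0.0695  0.2961]
s1 302 160 [-0.0163  0.0655  0.2944]
s1 304 160 [-0.011   0.0658  0.2976]
s1 302 161 [-0.0141  0.0619  0.2958]
s1 304 161 [-0.0106  0.0653  0.2948]
s1 300 162 [-0.1386  0.2616  0.0093]
s1 302 162 [-0.0133  0.0608  0.2937]
s1 304 162 [-0.0101  0.0648  0.2918]
s1 300 163 [-0.0163  0.0567  0.2921]
s1 302 163 [-0.0115  0.058   0.294 ]
s1 304 163 [-0.0085  0.0622  0.2918]
s1 300 164 [-0.0145  0.0538  0.2924]
s1 302 164 [-0.0115  0.0582  0.2901]
s1 300 165 [-0.0129  0.0513  0.2924]
```

Two-view triangulation and depth from both cameras now put the tip at ≈0.2905, not the 0.283 of the single-ray estimate. The sash's bottom edge is ≈0.2825, so it sits about 8 mm low. That is within tolerance but marginal, so I'll nudge it up by the same method.

```bash
python3 -m crank '[{"fingers":1,"tx":0.5,"ty":0,"tz":0,"roll":0},{"fingers":1,"tx":1.1,"ty":0,"tz":0,"roll":0},{"fingers":1,"tx":1.6,"ty":0,"tz":0,"roll":0},{"fingers":1,"tx":1.6,"ty":0.3,"tz":0,"roll":0},{"fingers":1,"tx":1.6,"ty":0.6,"tz":0,"roll":0},{"fingers":1,"tx":1.6,"ty":0.8,"tz":0,"roll":0},{"fingers":1,"tx":1.6,"ty":0.95,"tz":0,"roll":0},{"fingers":1,"tx":1.6,"ty":0.95,"tz":0,"roll":0}]' 60 && python3 -m crank '[{"fingers":1,"tx":0,"ty":0.06,"tz":0,"roll":0},{"fingers":1,"tx":0,"ty":0.12,"tz":0,"roll":0},{"fingers":1,"tx":0,"ty":0.17,"tz":0,"roll":0},{"fingers":1,"tx":0,"ty":0.22,"tz":0,"roll":0},{"fingers":1,"tx":-0.06,"ty":0.24,"tz":0,"roll":0},{"fingers":1,"tx":-0.12,"ty":0.24,"tz":0,"roll":0},{"fingers":1,"tx":-0.18,"ty":0.24,"tz":0,"roll":0},{"fingers":1,"tx":-0.24,"ty":0.24,"tz":0,"roll":0}]' 60
python3 -c "
from h import *
print(sash('e'))"
```

```text
time: 13.8
tool_pos: [0.4098, -0.0565, 0.3006]
tool_rot: [0.518, 1.571, -1.236]
contact_force: [-0.0, -0.1, 1.1]
opening: 0.0919
time: 14.8
tool_pos: [0.4191, -0.0582, 0.3104]
tool_rot: [1.388, 1.57, -0.366]
contact_force: [-0.6, 0.0, -0.3]
opening: 0.0919
[('rail top', np.int64(814), [0.3495, 0.395, 0.3963])]
```

No force this time, so the contact was lost. I'll look.

Run:
```python
from h import *
s=observe();im,d=save("wrist","w6");T=wpose(s);np.save("pics/w6T.npy",T);print(s["time"],H(s["tool_pos"]),H(T[:3,3]),s["contact_force"])
v,u=np.mgrid[:420,:560];o,r=ray("wrist",np.c_[u.ravel(),v.ravel()],T);h=H(o+r*d.reshape(-1,1)).reshape(420,560,3)
for uv in [(500,180),(520,180),(540,200),(480,200),(470,180),(400,265),(420,290)]: print(uv,h[uv[1],uv[0]].round(4))
im2=cv2.imread("pics/escene.png")
a=cv2.resize(im[100:340,320:560,::-1],(400,400));b=cv2.resize(im2[90:190,240:340],(400,400),interpolation=cv2.INTER_CUBIC)
cv2.imwrite("pics/c6.png",np.hstack([a,b]))
```

```text
14.9 [-0.10211338 -0.00696194  0.310469  ] [-0.102256    0.06344759  0.44339208] [-0.30251564 -0.41060478  0.11827538]
(500, 180) [0.0008 0.0404 0.3064]
(520, 180) [0.0009 0.0424 0.3183]
(540, 200) [0.0009 0.0366 0.3306]
(480, 200) [-0.0024  0.0291  0.2992]
(470, 180) [-0.0029  0.0374  0.2895]
(400, 265) [-0.0485  0.0047  0.3208]
(420, 290) [-0.0632  0.0203  0.3691]
```

View pics/c6.png

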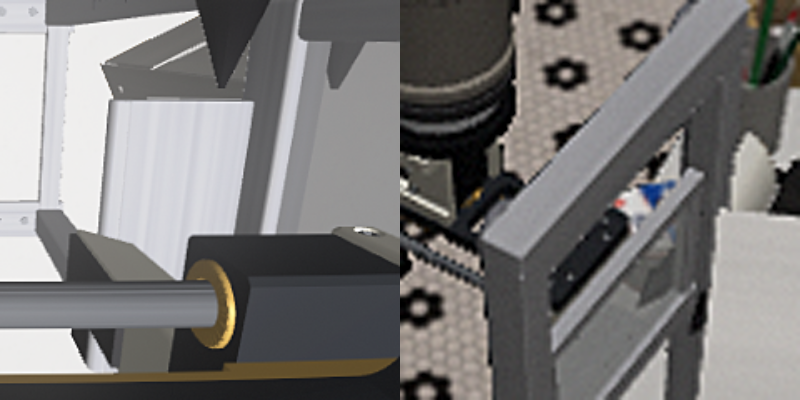

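The front finger (left panel, crop (60–160,240)) now overlaps the lip in the image. I'll measure the finger's shape in the tool frame from depth.

Run:
```python
from h import *
d=np.load("pics/w6.npy");T=np.array(get_calibration("wrist")["T_tool_cam"])
def P(u,v):
    o,r=ray("wrist",[(u,v)],T);return (o+r[0]*d[v,u])*1000
for v in (242,248,254,260,264,310):
    print(v,[ (u,*P(u,v).astype(int)) for u in range(352,440,8)])
print("lip", [(v,*P(u,v).astype(int)) for u,v in [(388,170),(384,200),(380,230),(395,200),(420,200),(440,220),(376,315)]])
```

```text
242 [(352, np.int64(233), np.int64(94), np.int64(72)), (360, np.int64(234), np.int64(105), np.int64(72)), (368, np.int64(19), np.int64(47), np.int64(-10)), (376, np.int64(16), np.int64(51), np.int64(-12)), (384, np.int64(18), np.int64(56), np.int64(-11)), (392, np.int64(21), np.int64(61), np.int64(-10)), (400, np.int64(23), np.int64(66), np.int64(-9)), (408, np.int64(22), np.int64(70), np.int64(-9)), (416, np.int64(21), np.int64(75), np.int64(-9)), (424, np.int64(22), np.int64(79), np.int64(-9)), (432, np.int64(22), np.int64(84), np.int64(-9))]
248 [(352, np.int64(229), np.int64(93), np.int64(78)), (360, np.int64(212), np.int64(99), np.int64(72)), (368, np.int64(12), np.int64(46), np.int64(-10)), (376, np.int64(9), np.int64(49), np.int64(-11)), (384, np.int64(10), np.int64(53), np.int64(-11)), (392, np.int64(10), np.int64(57), np.int64(-11)), (400, np.int64(9), np.int64(61), np.int64(-11)), (408, np.int64(21), np.int64(70), np.int64(-6)), (416, np.int64(21), np.int64(75), np.int64(-6)), (424, np.int64(21), np.int64(79), np.int64(-6)), (432, np.int64(-44), np.int64(48), np.int64(-33))
[... 1862 characters left out ...]
84, np.int64(-18), np.int64(45), np.int64(5)), (392, np.int64(-21), np.int64(47), np.int64(3)), (400, np.int64(-27), np.int64(48), np.int64(0)), (408, np.int64(-34), np.int64(47), np.int64(-5)), (416, np.int64(-41), np.int64(47), np.int64(-9)), (424, np.int64(-45), np.int64(48), np.int64(-11)), (432, np.int64(-49), np.int64(48), np.int64(-15))]
lip [(170, np.int64(24), np.int64(56), np.int64(-48)), (200, np.int64(24), np.int64(56), np.int64(-32)), (230, np.int64(24), np.int64(55), np.int64(-15)), (200, np.int64(21), np.int64(60), np.int64(-33)), (200, np.int64(22), np.int64(74), np.int64(-33)), (220, np.int64(20), np.int64(86), np.int64(-22)), (315, np.int64(24), np.int64(57), np.int64(37))]
```

The fingertip tapers. The lip met the tapered end, so the finger rode up onto the top of the lip and pushed the sash about 2 mm down. I'll back off and come in about 28 mm lower so the lip meets the straight part of the finger.

```bash
python3 -m crank '[{"fingers":1,"tx":-0.1,"ty":0,"tz":0,"roll":0},{"fingers":1,"tx":-0.1,"ty":-0.5,"tz":0,"roll":0},{"fingers":1,"tx":-0.1,"ty":-0.9,"tz":0,"roll":0},{"fingers":1,"tx":0.3,"ty":-0.9,"tz":0,"roll":0},{"fingers":1,"tx":0.7,"ty":-0.9,"tz":0,"roll":0},{"fingers":1,"tx":0.7,"ty":-0.7,"tz":0,"roll":0},{"fingers":1,"tx":0.7,"ty":-0.4,"tz":0,"roll":0},{"fingers":1,"tx":0.7,"ty":-0.4,"tz":0,"roll":0}]' 60 && python3 -m crank '[{"fingers":1,"tx":0,"ty":0.06,"tz":0,"roll":0},{"fingers":1,"tx":0,"ty":0.12,"tz":0,"roll":0},{"fingers":1,"tx":0,"ty":0.17,"tz":0,"roll":0},{"fingers":1,"tx":0,"ty":0.2,"tz":0,"roll":0},{"fingers":1,"tx":0,"ty":0.23,"tz":0,"roll":0},{"fingers":1,"tx":0,"ty":0.26,"tz":0,"roll":0},{"fingers":1,"tx":0,"ty":0.28,"tz":0,"roll":0},{"fingers":1,"tx":0,"ty":0.28,"tz":0,"roll":0}]' 60
python3 -c "
from h import *
print(sash('f'),H(observe()['tool_pos']))"
```

```text
time: 15.95
tool_pos: [0.4044, -0.0556, 0.2826]
tool_rot: [1.416, 1.57, -0.338]
contact_force: [-0.2, 1.0, 0.5]
opening: 0.0915
time: 16.95
tool_pos: [0.4117, -0.0568, 0.2813]
tool_rot: [-1.552, 1.564, 2.978]
contact_force: [-10.8, -0.1, 1.3]
opening: 0.0915
[('top', 'lip', np.int64(2), [0.2893, 0.2896, 0.29, 0.2904]), ('rail top', np.int64(812), [0.3486, 0.3938, 0.3949])] [-0.10969046 -0.00688742  0.28135428]
```

```bash
python3 -m crank '[{"fingers":1,"tx":0,"ty":0.05,"tz":0,"roll":0},{"fingers":1,"tx":-0.05,"ty":0.06,"tz":0,"roll":0},{"fingers":1,"tx":-0.1,"ty":0.06,"tz":0,"roll":0},{"fingers":1,"tx":-0.16,"ty":0.06,"tz":0,"roll":0},{"fingers":1,"tx":-0.22,"ty":0.06,"tz":0,"roll":0},{"fingers":1,"tx":-0.27,"ty":0.06,"tz":0,"roll":0},{"fingers":1,"tx":-0.31,"ty":0.06,"tz":0,"roll":0},{"fingers":1,"tx":-0.31,"ty":0.06,"tz":0,"roll":0}]' 60
python3 -c "
from h import *
print(sash('g'),H(observe()['tool_pos']))"
```

```text
time: 18.05
tool_pos: [0.4118, -0.0568, 0.2925]
tool_rot: [-1.571, 1.557, 2.959]
contact_force: [-16.6, 1.5, -1.9]
opening: 0.0918
[('rail top', np.int64(836), [0.3597, 0.4045, 0.4058])] [-0.1095881  -0.00686291  0.29246763]
```

The rail rose 10.7 mm, so the bottom edge is ≈0.290. I'll withdraw level, rise and check again with the wrist camera.

```bash
python3 -m crank '[{"fingers":1,"tx":0,"ty":-0.15,"tz":0,"roll":0},{"fingers":1,"tx":0,"ty":-0.4,"tz":0,"roll":0},{"fingers":1,"tx":0,"ty":-0.7,"tz":0,"roll":0},{"fingers":1,"tx":0,"ty":-1.0,"tz":0,"roll":0},{"fingers":1,"tx":-0.6,"ty":-1.1,"tz":0,"roll":0},{"fingers":1,"tx":-1.2,"ty":-1.1,"tz":0,"roll":0},{"fingers":1,"tx":-1.8,"ty":-1.1,"tz":0,"roll":0},{"fingers":1,"tx":-1.8,"ty":-1.1,"tz":0,"roll":0}]' 60
python3 - <<'E'
from h import *
python=0
import subprocess
s=observe();im,d=save("wrist","w7");T=wpose(s);np.save("pics/w7T.npy",T);print(H(s["tool_pos"]),s["qvel"].round(3))
print(sash('h'))
# clip/jar/tub change vs start in top & scene images
for n in("top","scene"):
    a=np.load(f"pics/{n}0.npy" if n=="top" else "pics/s1.npy");b=np.load(f"pics/h{n}.npy")
    o,r=ray(n,np.c_[np.tile(np.arange(560),420),np.repeat(np.arange(420),560)])
    A,B=(o+r*a.reshape(-1,1)),(o+r*b.reshape(-1,1))
    for nm,c,zr in(("tub",(.44,.245),(.05,.09)),("jar",(.453,-.38),(.06,.115))):
        f=lambda P:(lambda q:(len(q),q.mean(0).round(4).tolist() if len(q) else 0))(P[(np.hypot(*(P[:,:2]-c).T)<.06)&(P[:,2]>zr[0])&(P[:,2]<zr[1])])
        print(n,nm,f(A),f(B))
cv2.imwrite("pics/c7.png",cv2.resize(im[0:260,300:560,::-1],None,fx=2.3,fy=2.3,interpolation=cv2.INTER_CUBIC))
E
```

```text
time: 19.15
tool_pos: [0.3735, -0.0498, 0.3679]
tool_rot: [1.404, 1.567, -0.35]
contact_force: [0.2, -1.0, -0.1]
opening: 0.0919
[-0.14855516 -0.00700929  0.36785823] [ 0.001  0.024  0.059 -0.    -0.028 -0.001]
[('top', 'lip', np.int64(290), [0.2962, 0.2972, 0.2987, 0.3002]), ('rail top', np.int64(837), [0.3595, 0.4045, 0.4055])]
top tub (601, [0.4355, 0.2469, 0.0713]) (597, [0.4354, 0.247, 0.0713])
top jar (371, [0.4547, -0.3818, 0.0947]) (367, [0.4547, -0.3819, 0.0951])
scene tub (266, [0.4253, 0.2372, 0.0674]) (87, [0.4091, 0.2449, 0.0682])
scene jar (530, [0.4625, -0.3946, 0.094]) (525, [0.4626, -0.3946, 0.094])
```

View pics/c7.png

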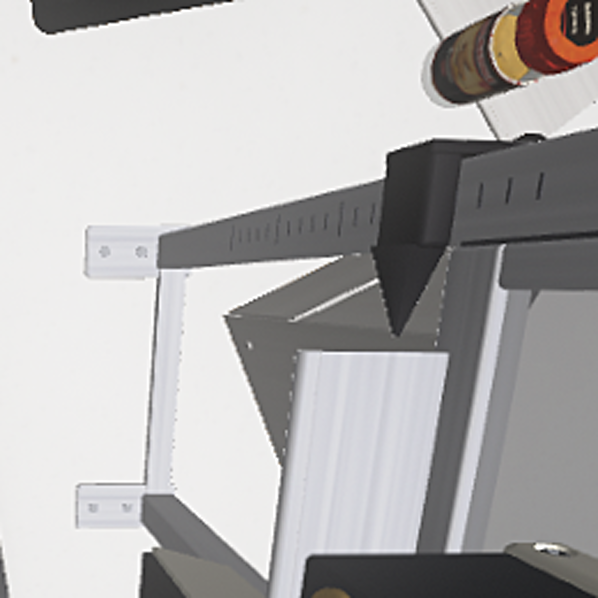

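The wrist view shows the tip at crop (398,336) and the lip's left edge at crop (300–447,352). I'll measure both from this one view.

Run:
```python
from h import *
T=np.load("pics/w7T.npy");d=np.load("pics/w7.npy")
def P(u,v):
    o,r=ray("wrist",[(u,v)],T);return H(o+r[0]*d[v,u])
for v in (138,141,143,144): print("cone",v,P(473,v).round(4))
for u,v in [(450,165),(470,165),(450,190)]: print("lip top",P(u,v).round(4))
o1,r1=ray("wrist",[(472.7,145.6)],T);o2,r2=ray("scene",[(299.3,165.5)])
t=np.linalg.lstsq(np.c_[r1[0],-r2[0]],o2-o1,rcond=None)[0];print("tri tip",H(o1+t[0]*r1[0]),H(o2+t[1]*r2[0]))
b=cv2.imread("pics/s1.png").astype(int);a=cv2.imread("pics/hscene.png").astype(int)
# square clip shift check
g=lambda n:cv2.cvtColor(n[222:256,255:295].astype(np.uint8),cv2.COLOR_BGR2GRAY).astype(np.float32)
print("square clip shift px",cv2.phaseCorrelate(g(b),g(a)))
```

```text
cone 138 [-0.0166  0.0569  0.2933]
cone 141 [-0.0162  0.0549  0.2932]
cone 143 [-0.0153  0.0535  0.2922]
cone 144 [-0.015   0.0529  0.2919]
lip top [-0.034   0.0393  0.2999]
lip top [-0.0188  0.0392  0.2979]
lip top [-0.0305  0.022   0.2981]
tri tip [-0.01395366  0.05167097  0.29010583] [-0.01449777  0.05090844  0.28979942]
square clip shift px ((0.19100616042682006, -0.09622975498179542), 0.8422577841414346)
```

```bash
python3 -c "
from cell import *
s=observe();print(s['time'],s['qvel'].round(3),s['contact_force']);print(hand_in())"
```

```text
19.3 [-0.001  0.008  0.002  0.001  0.004  0.   ] [-0.6878479   0.00261371 -1.19339312]
the job is handed in; nothing more can be done
None
```

The sash is raised to the pointed clip's tip and the job is handed in at 19.3 s. My last measurements put its bottom edge at about 0.290 m and the tip at 0.290–0.291 m, against a 12 mm tolerance. No verdict came back.

**How it was raised:** The moves keep the tool pointing down, so I could not push up under the lip. I pressed the back of the open front finger against the lip's front edge at 10–23 N and drew the sash up by friction. Then I withdrew level.

**Last checks:**
- **Sash:** it did not move when I withdrew; the rail top read the same before and after.
- **Jar and tub:** the top camera shows both where they were at the start. The scene view of the tub was partly blocked at the end, so it gave no useful check there.
- **Clips:** the square clip shifted about 0.2 pixel in the scene view, which is noise. The pointed clip was measured at the same place in two wrist views after the lift.
- **Robot:** the arm was clear of everything and essentially at rest.

**What disagreed or went wrong:**
- **Tip height:** my first single-camera estimate was 0.283 m. Two-view triangulation and depth gave about 0.290 m, so I raised the sash further.
- **Missed press:** the first try at that correction met the tapered fingertip, rode up over the lip and pushed the sash down 2–3 mm. A second try lower on the finger worked.

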